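Free the swing bolt of a sample chamber

TASK

Release the lid of the round metal sample chamber: loosen the wing nut (anticlockwise from above) just until its collar clears the raised lip of the slotted lug, with no more than 2.5 mm to spare above the lip, then swing the hinged bolt out of the slot and down until it lies about level, pointing away from the chamber. Do not force the nut against the lip while it still catches (keep any pull against it gentle, well under 20 N), and leave the brass weight and the small round box beside the chamber where they stand.

Things in the scene. Friction and masses are not known exactly. Their poses are not given: they have to be found in the camera images.
- chamber: Round aluminium sample chamber with a steel lid, 172 mm across the foot, up to 112 mm high to the top of the lid, fixed to the worktop. Origin: centre of its underside; z up. The swing bolt and slotted lug are on its -x side, the way the bolt swings out. A hose stub is on its +y side, the lid's hinge on its +x side.
- bolt_pivot (a point): Pivot of the swing bolt, between two clevis cheeks low on the chamber: 105 mm along the chamber's -x from its centre, 30 mm above the worktop; axes as the chamber's; the pin lies along y. The bolt is 7 mm thick and reaches 117 mm from the pivot; upright, its axis stands exactly over the pivot.
- bolt (a joint): Swing of the bolt: 0 upright in the slot, grows as its top swings out to the chamber's -x and down; 1.57 (stop) is level. A stiff hinge (0.11 N m): it stays where it is left, leaning too. With the nut too low, the lip catches the collar after 2 to 4 mm of swing (rarely within 0.3 rad). It turns about its pivot, so a firm grip must lean with it; a finger behind the nut draws it out freely.
- nut (a joint): Turn of the wing nut on the bolt, grows as it is loosened (anticlockwise from above), 0 to 5 rad; friction 0.12 N m; starts at 0 to 0.35. Coarse thread: it rises 2 mm per rad. At 0 the wings lie along the chamber's y and the collar's underside is 115 mm above the worktop, below the lip's top. To swing past, the underside must be about 0.3 mm above the lip's top.
- nut_wings (a point): Centre of the wing nut's wings, on the bolt's axis, 24 mm above the collar's underside; the frame turns with the nut, wings along y. The wings form a plate 7 mm thick, 42 mm tip to tip, 26 mm high (13 mm above and below this point), with a gap for the 6 mm stud, which is thinner than the wings. Below: a hub 17 mm across, then the round collar, 20 mm across, 4 mm thick, underside dished.
- brass_weight: Brass weight, 29 mm across, 47 mm high, standing to the front left of the chamber; origin: centre of its underside. To be left alone.
- sample_box_1: Small flat round plastic box, 57x53x12 mm, to the front right of the chamber; origin: centre of its underside. To be left alone.
- lug_lip (a point): Point fixed to the chamber, 119 mm above the worktop, in the slot between the two halves of the lug's raised lip (11 to 14.5 mm ahead of the upright bolt's axis, 7.5 mm high, 34 mm wide in all, slot 9 mm, open to -x). The lug is on the lid, whose height depends on a hidden gasket: the lip's top (inner) edge lies anywhere from 2.5 mm below to 3 mm above this point. Not measured: it must be felt.
Things that resemble listed ones, but are neither listed nor needed, are in the scene too. Leave any orange look-alike of the chamber alone.

How it is judged:
On the way, in this order (a step that is already met when the one before it is completed fails the run):
1. the wing nut is loosened (turned past 0.7 rad) with the bolt still in its slot (value of joint nut above 0.7 rad and value of joint bolt below 0.3 rad), for 0.2 s.
2. the bolt is swung out past the lip and down (value of joint bolt above 1.2 rad), for 0.2 s.
At the end, for the whole second after the job is handed in: The bolt is out of the slot and swung down to more than 1.2 rad (1.57 is level), at rest; the brass weight and the small round box stand within 30 mm of where they were (value of joint bolt above 1.2 rad and velocity of joint bolt between -0.1 and 0.1 rad/s and distance of each of brass_weight, sample_box_1 from where it was at the start of the episode below 0.03 m); the robot touches nothing.
It fails at once if either half of the lug's lip is pressed with more than 20 N, by the nut's collar or anything else (contact force between any of lid_c0, lid_c1 and anything else above 20 N).
It fails at once if the nut is backed off so far that its collar stands more than 2.5 mm above the lip while the bolt is still in the slot (z of lid_c0 in the frame of nut_wings below -0.03273 m and value of joint bolt below 0.05 rad).
It fails at once if the brass weight or the small round box is moved more than 30 mm (distance of any of brass_weight, sample_box_1 from where it was at the start of the episode above 0.03 m).
It also fails if it takes over 72 s, if anything falls off the work surface, if the arm or the gripper's body presses on something with over 40 N, if the wrist force passes 120 N, or if a joint passes its speed limit or range.

ROBOT

A 6-joint arm with a two-finger parallel gripper is mounted at the origin on a cart in front of the work surface, level with it; the furniture and walls round the work are solid. World frame = base frame: x ahead of the robot, y to its left, z up, the work surface at z = 0. Lengths are in m, angles in rad, forces in N, time in s.
With the tool pointing down it reaches from about 0.15 to 0.775 m from the base axis. Payload 6.1 kg.
Tool frame: the origin (TCP) lies on the front face of the gripper's body, between the roots of the fingers; the fingertips stand 73 mm ahead of it and the grasp point (between the pads) lies 54 mm ahead of it; z points along the fingers, y is the direction in which the jaws open and shut (so a half turn about z gives the same grasp; the last joint's range is limited). The gripper opens to 85 mm and grips with 20 to 120 N. Pads are 22 mm wide; open, the fingers measure 114 mm over their backs; the gripper's body (76 mm by 85 mm) begins 54 mm behind the grasp point. The pads swing forward as they close: fully open they stand 13 mm farther back than shut.
Start: joints at [-1.165, 0.126, -0.04, 1.405, 0, 1.571], TCP at [0.207, -0.482, 0.304] pointing down, gripper open.
Joint ranges: [-2.72, 2.72], [-0.95, 1.95], [-1.27, 1.35], [-1.78, 2.02], [-1.46, 1.47], [-3.14, 3.14]. Speed limits (rad/s): [2.39, 2.39, 3.01, 3.14, 3.14, 3.14].

INTERFACE

Orientations are given as a unit quaternion [w, x, y, z].
In Python, from cell import arm, grab_frame, camera_params gives the robot as it stands.
- The arm moves only by the tool play_rows, never from a script. Its argument "steps" is one flat list of numbers, 4 for each row, row after row: the shift along the tool's x, y, z in mm, then the turn about the tool's z in rad. In form: [tx, ty, tz, yaw, tx, ty, tz, yaw, ...]. A call has 1 to 8 rows; each row shifts and turns the pose as measured when the row begins, along the tool's axes as they then stand; what a row does not reach is not made up. A row lasts 1/10 s, in which the tool goes at most 50 mm and 8.59 degrees, less where a joint would pass 70% of its speed; a pose out of reach is approached as far as the arm can. A call is refused whole if a number of a shift passes 50 or a number of a turn 0.15, either way. A call with a gripper value outside its range is refused whole. "jaw" is the closure, from -1 (fully open) to 1 (shut), so that 0 is half open, set as the call begins (left out, the last holds). The fingers move at their own pace and stop on an object; the grip force is fixed at half the most. Time passes only in rows, so rows that do not move let the fingers close. It gives the time, the measured TCP pose, the force and the opening at its end, in the units of the state.
- arm.state(): the state, without advancing time (a new reading comes with each control period).
- grab_frame(name): name is "side" or "top" or "wrist"; returns the picture (384x512x3 uint8, red, green, blue); there is no depth.
- camera_params(name): a dict with "fx", "fy", "cx", "cy" (pixels), "origin" and "attitude" of the camera in the world. Camera axes: x right, y down, z forward; pixel columns grow to the right and rows downward; lengths in m; the calibration is good to about 2 mm. A picture is of the moment at which its call begins: read the wrist's pose just before it. camera_params takes no time and is no camera call; for the wrist camera it gives the pose at the moment of the call.
- arm.sign_off(): hands the job in, once; it reports no verdict.
The state is a dict: "time_s": time; "joints": joint angles; "joint_vel": joint speeds; "joint_torque": joint torques, N m; "position": TCP position; "tool_rot": TCP orientation; "ft_force": force on the tool from outside, world axes, zero at the start; "ft_torque": the same for the moment, N m; "opening": finger opening in m.
Only numpy, scipy, OpenCV 4.12 (cv2) and the standard library are available. Lean on these libraries where they do the work, as an engineer would, in place of code of your own. Each camera call takes 0.05 s, during which the arm holds its last target. There are 200 camera calls.

## Working session

There is one attempt and no reset: what is moved stays moved. The work goes in short steps, Python scripts to look and compute and a tool call to move; the robot and the scene stay as the last step left them, time stands still between calls to the robot, and variables do not carry over. Pictures are saved under pics/ and viewed, about 8 in all and at most 12, crops included, and the job is handed in when it is done.

Besides the shell and the picture viewer there is one more tool, called after ">>>" as name(argument=value, ...) on one line, values as JSON. play_rows: Moves the arm, as the interface text tells. Its arguments: {"type":"object","properties":{"steps":{"type":"array"},"jaw":{"type":"number"}},"required":["steps"]}

```bash
mkdir -p pics; ls; python3 - <<'E'
from cell import arm, grab_frame, camera_params
import cv2, numpy as np
s=arm.state(); print(s)
ims=[]
for n in("side","top"):
    im=grab_frame(n); cv2.imwrite(f"pics/{n}0.png",im[:,:,::-1]); print(n,camera_params(n))
print(camera_params("wrist"))
E
```

```text
pics
{'time_s': 0.0, 'joints': array([-1.16499076e+00,  1.26404980e-01, -4.06034414e-02,  1.40539935e+00,
       -2.31026617e-05,  1.57082168e+00]), 'joint_vel': array([ 2.58667715e-04, -1.62309592e-03, -3.81812129e-04,  5.30207850e-05,
        5.74725794e-04,  9.78069395e-04]), 'joint_torque': array([-2.06931138e-03, -4.35914218e+01,  3.52923310e+01,  1.72178523e-02,
       -1.18761432e-04,  6.06528076e-06]), 'position': array([ 0.20713058, -0.48210058,  0.30311736]), 'tool_rot': array([-7.86861325e-04,  9.79487990e-01,  2.01500939e-01, -1.73687723e-04]), 'ft_force': array([-0.7185398 ,  0.4974749 , -0.26796612]), 'ft_torque': array([-0.0214942 ,  0.01167381,  0.01210845]), 'opening': 0.08563479480582921}
side {'fx': 489.83266365863966, 'fy': 489.83266365863966, 'cx': 259.3841719230677, 'cy': 205.47426505604088, 'origin': array([0.01803229, 0.73254462, 0.79083309]), 'attitude': array([ 0.14231574, -0.27302955,  0.84406609, -0.43903705])}
top {'fx': 389.3022409745463, 'fy': 389.3022409745463, 'cx': 254.1547746002698, 'cy': 198.50835203601022, 'origin': array([ 0.4758621 , -0.06538417,  1.27251971]), 'attitude': array([-0.03015953,  0.71114164, -0.70172652,  0.03078718])}
{'fx': 274.00687740688875, 'fy': 274.00687740688875, 'cx': 257.1294634239567, 'cy': 192.07102556084752, 'origin': array([ 0.27389277, -0.45328774,  0.37396181]), 'attitude': array([ 0.12060365,  0.82623012, -0.54437388, -0.08034694])}
```

View pics/side0.png

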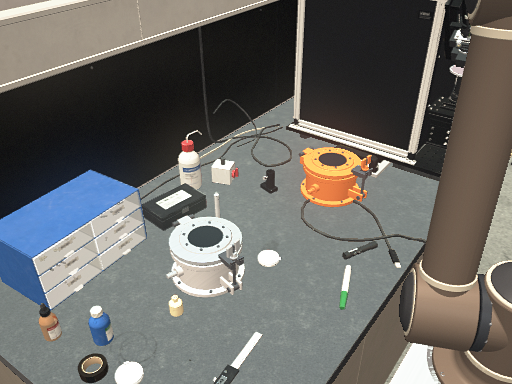

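View pics/top0.png

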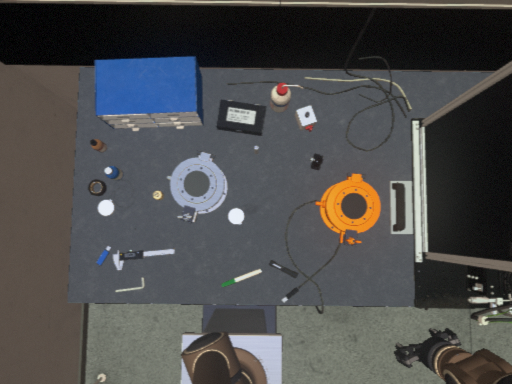

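Side view: chamber at about (207,255), bolt and nut near (232,262), weight (176,306), box (269,258). Top view: chamber (198,185), bolt near (188,216), weight (157,195), box (236,215). I'll enlarge the chamber in both.

```bash
cat > h.py <<'E'
import numpy as np, cv2
from scipy.spatial.transform import Rotation as R
def rot(q): return R.from_quat(np.r_[q[1:],q[0]]).as_matrix()
def ray(c,u,v):
    d=rot(c["attitude"])@np.array([(u-c["cx"])/c["fx"],(v-c["cy"])/c["fy"],1]); return np.array(c["origin"]),d/np.linalg.norm(d)
def onz(c,u,v,z):
    o,d=ray(c,u,v); return o+d*(z-o[2])/d[2]
def tri(a,b):  # two (o,d)
    A=np.zeros((3,3));B=np.zeros(3)
    for o,d in(a,b):
        P=np.eye(3)-np.outer(d,d);A+=P;B+=P@o
    p=np.linalg.solve(A,B); return p,[np.linalg.norm(np.cross(p-o,d)) for o,d in(a,b)]
def proj(c,p):
    q=rot(c["attitude"]).T@(np.asarray(p)-c["origin"]); return c["cx"]+c["fx"]*q[0]/q[2],c["cy"]+c["fy"]*q[1]/q[2]
E
python3 - <<'E'
import cv2,numpy as np
from h import *
from cell import camera_params
s=cv2.imread('pics/side0.png')[200:300,155:285]; t=cv2.imread('pics/top0.png')[140:240,140:270]
f=lambda x:cv2.resize(x,None,fx=6,fy=6,interpolation=cv2.INTER_CUBIC)
cv2.imwrite('pics/s1.png',f(s));cv2.imwrite('pics/t1.png',f(t))
c=camera_params("top")
for n,u,v,z in(("chamber",198,185,.1),("weight",157,195,.047),("box",236,215,.012),("bolt",188,216,.13)): print(n,onz(c,u,v,z).round(3))
E
```

```text
chamber [0.616 0.105 0.1  ]
weight [0.589 0.241 0.047]
box [ 0.53  -0.008  0.012]
bolt [0.521 0.128 0.13 ]
```

View pics/t1.png

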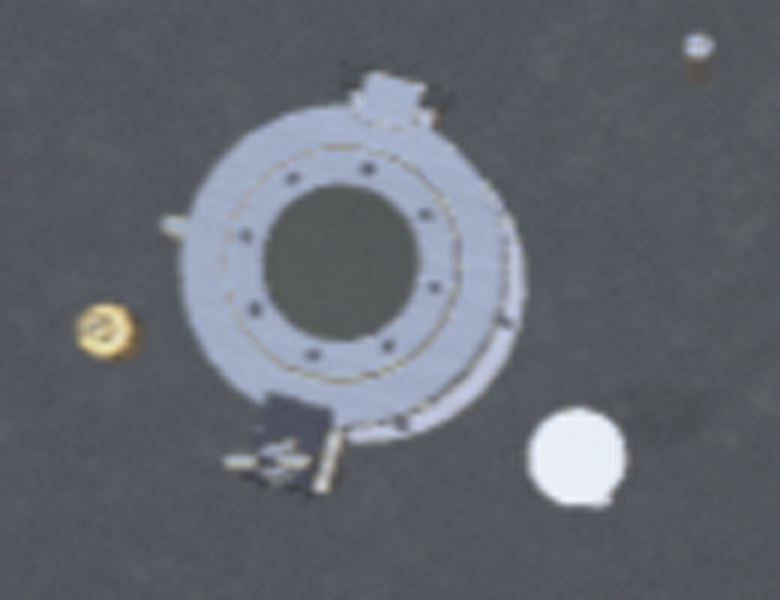

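View pics/s1.png

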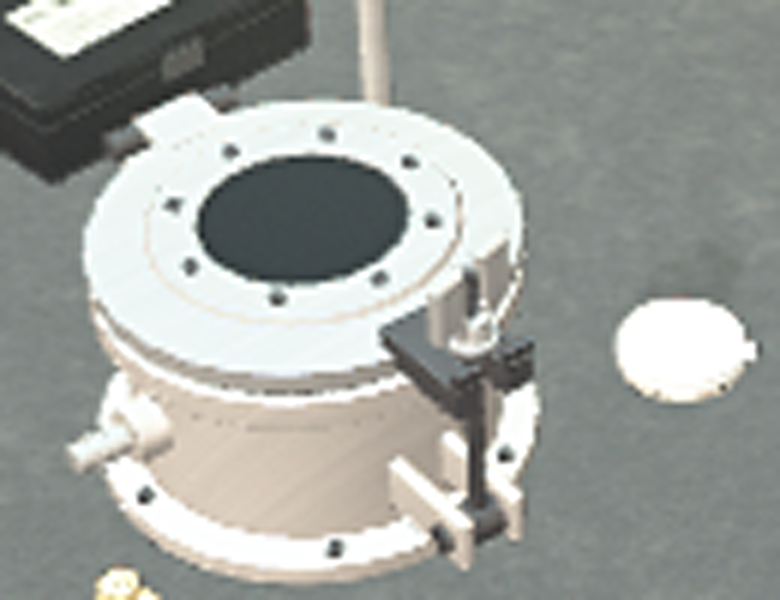

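```bash
python3 - <<'E'
from h import *
from cell import camera_params,arm
t=camera_params("top");s=camera_params("side");w=camera_params("wrist")
T=lambda x,y:ray(t,140+x/6,140+y/6); S=lambda x,y:ray(s,155+x/6,200+y/6)
print("nut",tri(T(267,461),S(468,295)))
c=onz(t,140+341/6,140+262/6,.112); print("ctr",c)
print("ctr tri",tri(T(341,262),S(303,218)))
st=arm.state();M=rot(st["tool_rot"]);print("cam in tool",M.T@(w["origin"]-st["position"]),"view axis",(M.T@rot(w["attitude"])).round(3))
n=np.array([.52,.128,0]);print("delta tool", M.T@(n-np.r_[st["position"][:2],0]))
E
```

```text
nut (array([0.51726966, 0.13627379, 0.13713342]), [np.float64(0.0004895268544335317), np.float64(0.0004895268544336833)])
ctr [0.61857754 0.10687261 0.112     ]
ctr tri (array([0.61927962, 0.10781124, 0.10475329]), [np.float64(0.00022954882417351708), np.float64(0.00022954882417339117)])
cam in tool [ 0.0727218  -0.00025401 -0.07075451] view axis [[-0.    -0.958 -0.287]
 [ 1.    -0.    -0.   ]
 [ 0.    -0.287  0.958]]
delta tool [ 0.52829593 -0.43709162  0.00062943]
```

>>> play_rows(steps=[37.5, -32, 0, 0, 37.5, -32, 0, 0, 37.5, -32, 0, 0, 37.5, -32, 0, 0, 37.5, -32, 0, 0, 37.5, -32, 0, 0, 37.5, -32, 0, 0, 37.5, -32, 0, 0])

```text
time_s: 0.9
position: [0.383, -0.1255, 0.2997]
tool_rot: [-0.003, 0.981, 0.195, -0.001]
ft_force: [1.0, -0.9, -0.0]
opening: 0.0855
```

>>> play_rows(steps=[37.5, -31, 0, 0, 37.5, -31, 0, 0, 37.5, -31, 0, 0, 37.5, -31, 0, 0, 37.5, -31, 0, 0, 37.5, -31, 0, 0, 0, 0, 0, -0.145, 0, 0, 0, -0.145])

```text
time_s: 1.7
position: [0.5217, 0.148, 0.2966]
tool_rot: [-0.003, 0.94, 0.342, -0.002]
ft_force: [-0.8, -0.4, 0.2]
opening: 0.0854
```

>>> play_rows(steps=[0, 0, 0, -0.145, 0, 0, 0, -0.145, 0, 0, 0, -0.145, 0, 0, 0, -0.145, 0, 0, 0, -0.145, 0, 0, 0, -0.145, 0, 0, 0, 0])

```text
time_s: 2.4
position: [0.5209, 0.1496, 0.292]
tool_rot: [-0.006, 0.698, 0.716, -0.005]
ft_force: [1.0, -0.5, -1.2]
opening: 0.0851
```

```bash
python3 - <<'E'
from h import *
from cell import camera_params,arm,grab_frame
st=arm.state();w=camera_params("wrist");im=grab_frame("wrist")[:,:,::-1]
np.save("w1.npy",{"c":w,"st":st},allow_pickle=True)
M=rot(st["tool_rot"]);print(st["position"],"tooly ang",np.arctan2(M[1,1],M[0,1]),"z",M[:,2].round(4),st["joints"].round(3))
cv2.imwrite("pics/w1.png",im)
u,v=proj(w,[.517,.136,.139]);print(u,v)
u,v=int(u),int(v);x0,y0=max(u-75,0),max(v-55,0);print(x0,y0)
cv2.imwrite("pics/w1c.png",cv2.resize(im[y0:y0+110,x0:x0+150],None,fx=5,fy=5,interpolation=cv2.INTER_CUBIC))
E
```

```text
[0.52085585 0.14959429 0.29203973] tooly ang 0.025404078846599454 z [-0.0151  0.0015 -0.9999] [ 0.277  0.168 -0.016  1.401  0.006  1.823]
255.3720455242732 213.9074293536635
180 158
```

View pics/w1c.png

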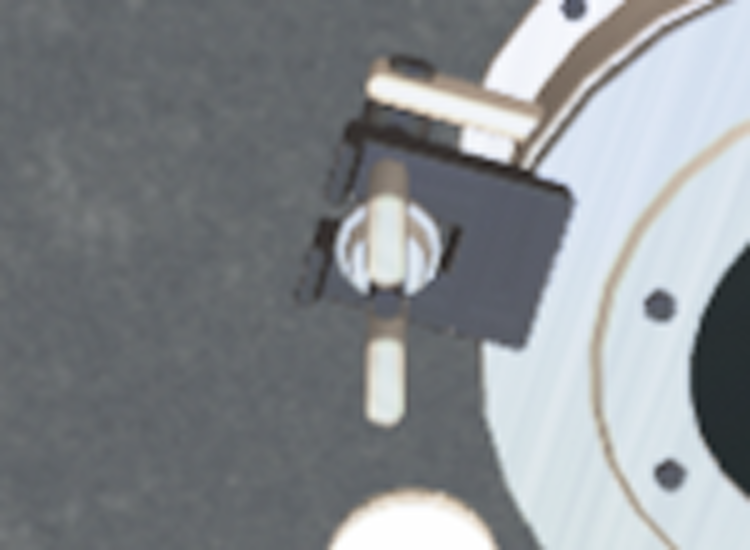

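Wrist crop: the wings are two bars at crop (388,197–285) and (385,338–425), with the stud at (388,300) between them. They run parallel to tool x, so the yaw is already right.

```bash
python3 - <<'E'
from h import *
from cell import camera_params
d=np.load("w1.npy",allow_pickle=True).item();w=d["c"];st=d["st"];t=camera_params("top")
W=lambda x,y:(w,180+x/5,158+y/5)
for p in((388,197),(385,425),(387,311)): print(p,onz(*W(*p),.152).round(4))
print("stud top .147",onz(*W(388,300),.147).round(4))
print("tri w/ top",tri(ray(*W(387,311)),ray(t,140+267/6,140+461/6)))
s=camera_params("side");print("tri w/ side",tri(ray(*W(387,311)),ray(s,155+470/6,200+282/6)))
M=rot(st["tool_rot"]);print(M.round(3))
E
```

```text
(388, 197) [0.5186 0.1553 0.152 ]
(385, 425) [0.5192 0.1147 0.152 ]
(387, 311) [0.519  0.1355 0.152 ]
stud top .147 [0.5191 0.1354 0.147 ]
tri w/ top (array([0.51810211, 0.13437108, 0.1490852 ]), [np.float64(0.0008678630441536157), np.float64(0.0008678630441535826)])
tri w/ side (array([0.5193133 , 0.13064685, 0.1385098 ]), [np.float64(0.0007598117182445156), np.float64(0.0007598117182445016)])
[[-0.025  1.    -0.015]
 [ 1.     0.025  0.002]
 [ 0.002 -0.015 -1.   ]]
```

>>> play_rows(steps=[-5, 0, 0, 0, -5, 0, 0, 0, -4, 0, 15, 0, 0, 0, 20, 0, 0, 0, 20, 0, 0, 0, 0, 0], jaw=0.2)

```text
time_s: 3.05
position: [0.5205, 0.1331, 0.2359]
tool_rot: [-0.005, 0.704, 0.71, -0.004]
ft_force: [-0.3, 0.8, -0.8]
opening: 0.034
```

>>> play_rows(steps=[2.5, -0.7, 10, -0.015, 0, 0, 10, 0, 0, 0, 10, 0, 0, 0, 2, 0, 0, 0, 0, 0])

```text
time_s: 3.55
position: [0.52, 0.1356, 0.2036]
tool_rot: [-0.005, 0.699, 0.715, -0.003]
ft_force: [0.3, 0.8, -0.4]
opening: 0.0341
```

>>> play_rows(steps=[0, 0, 0.5, 0, 0, 0, 0, 0, 0, 0, 0, 0, 0, 0, 0, 0, 0, 0, 0, 0], jaw=1)

```text
time_s: 4.05
position: [0.5197, 0.1356, 0.2037]
tool_rot: [-0.005, 0.699, 0.715, -0.003]
ft_force: [-1.2, -0.1, -1.7]
opening: 0.0053
```

```bash
cat > st.py <<'E'
from h import *
from cell import arm
st=arm.state();M=rot(st["tool_rot"])
print(round(st["time_s"],2),st["position"].round(4),"yang",round(np.arctan2(M[1,1],M[0,1]),3),"z",M[:,2].round(3),"F",st["ft_force"].round(1),"T",st["ft_torque"].round(2),"open",round(st["opening"],4),"j6",st["joints"][5].round(3))
# chamber -x (yaw -0.281) and +y in tool axes
a=-0.281;print("out(-x) in tool",(M.T@[-np.cos(a),-np.sin(a),0]).round(3))
E
python3 st.py
```

```text
4.05 [0.5197 0.1356 0.2037] yang 0.023 z [-0.012  0.002 -1.   ] F [-1.2 -0.1 -1.7] T [ 0.02  0.05 -0.07] open 0.0053 j6 1.801
out(-x) in tool [ 0.299 -0.954  0.012]
```

>>> play_rows(steps=[0, 0, -0.3, -0.14, 0, 0, -0.3, -0.14, 0, 0, -0.3, -0.14, 0, 0, -0.3, -0.14, 0, 0, 0, 0])

```text
time_s: 4.55
position: [0.5193, 0.1356, 0.2049]
tool_rot: [-0.006, 0.465, 0.885, -0.002]
ft_force: [-0.4, -0.7, -1.0]
opening: 0.0057
```

```bash
python3 st.py
```

```text
4.55 [0.5193 0.1356 0.2049] yang 0.604 z [-0.013  0.002 -1.   ] F [-0.4 -0.7 -1. ] T [0.   0.03 0.19] open 0.0057 j6 1.22
out(-x) in tool [ 0.774 -0.633  0.013]
```

>>> play_rows(steps=[0, 0, -0.3, -0.145, 0, 0, -0.3, -0.145, 0, 0, -0.3, -0.145, 0, 0, -0.3, -0.145, 0, 0, -0.3, -0.13, 0, 0, 0, 0])

```text
time_s: 5.15
position: [0.5191, 0.1352, 0.2063]
tool_rot: [-0.007, 0.126, 0.992, -0.0]
ft_force: [-1.0, 0.0, -0.7]
opening: 0.0056
```

```bash
python3 st.py; python3 - <<'E'
from h import *
from cell import grab_frame
im=grab_frame("side")[190:280,190:280,::-1]
cv2.imwrite("pics/s2.png",cv2.resize(im,None,fx=6,fy=6,interpolation=cv2.INTER_CUBIC))
E
```

```text
5.15 [0.5191 0.1352 0.2063] yang 1.319 z [-0.013  0.001 -1.   ] F [-1.   0.  -0.7] T [0.  0.1 0.1] open 0.0056 j6 0.505
out(-x) in tool [0.999 0.029 0.013]
```

View pics/s2.png

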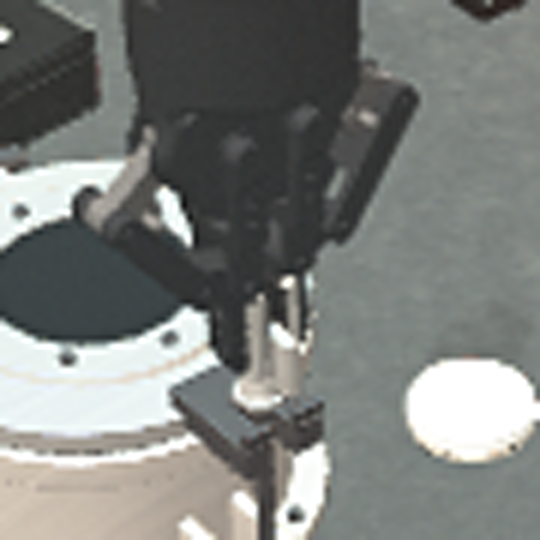

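The nut is gripped at its wings and has turned to about 1.6 rad. Tool +x now points outward, so I can do a gentle pull test in the grip.

>>> play_rows(steps=[1, 0, 0, 0, 0, 0, 0, 0])

```text
time_s: 5.4
position: [0.5189, 0.1353, 0.2064]
tool_rot: [-0.006, 0.13, 0.991, -0.001]
ft_force: [-0.9, -0.5, -1.5]
opening: 0.0053
```

>>> play_rows(steps=[1, 0, 0, 0, 0, 0, 0, 0])

```text
time_s: 5.6
position: [0.5185, 0.1355, 0.2063]
tool_rot: [-0.005, 0.132, 0.991, -0.001]
ft_force: [0.1, -0.5, -1.6]
opening: 0.0057
```

```bash
python3 st.py
```

```text
5.6 [0.5185 0.1355 0.2063] yang 1.307 z [-0.01 -0.   -1.  ] F [ 0.1 -0.5 -1.6] T [-0.14 -0.35  0.08] open 0.0057 j6 0.519
out(-x) in tool [1.    0.017 0.01 ]
```

>>> play_rows(steps=[1.5, 0, 0, 0, 1.5, 0, 0, 0])

```text
time_s: 5.8
position: [0.5167, 0.136, 0.2064]
tool_rot: [-0.004, 0.132, 0.991, -0.001]
ft_force: [3.9, -2.0, -4.9]
opening: 0.0058
```

>>> play_rows(steps=[1.5, 0, 0, 0, 1.5, 0, 0, 0])

```text
time_s: 6.0
position: [0.5152, 0.1364, 0.2064]
tool_rot: [-0.002, 0.133, 0.991, -0.002]
ft_force: [6.2, -2.2, -5.9]
opening: 0.0057
```

```bash
python3 st.py
```

```text
6.0 [0.5152 0.1364 0.2064] yang 1.304 z [-0.004 -0.003 -1.   ] F [ 6.2 -2.2 -5.9] T [-0.55 -1.87  0.16] open 0.0057 j6 0.526
out(-x) in tool [1.    0.014 0.003]
```

>>> play_rows(steps=[1.5, 0, 0, 0])

```text
time_s: 6.1
position: [0.5147, 0.1366, 0.2064]
tool_rot: [-0.0, 0.133, 0.991, -0.002]
ft_force: [6.4, -2.2, -6.3]
opening: 0.0054
```

>>> play_rows(steps=[1.5, 0, 0, 0])

```text
time_s: 6.2
position: [0.5142, 0.1368, 0.2064]
tool_rot: [0.001, 0.133, 0.991, -0.002]
ft_force: [7.3, -1.6, -6.6]
opening: 0.0055
```

```bash
python3 st.py
```

```text
6.2 [0.5142 0.1368 0.2064] yang 1.303 z [ 0.001 -0.005 -1.   ] F [ 7.3 -1.6 -6.6] T [-0.53 -1.93  0.21] open 0.0055 j6 0.53
out(-x) in tool [ 1.     0.013 -0.002]
```

>>> play_rows(steps=[0, 0, 0, 0, 0, 0, 0, 0, 0, 0, 0, 0, 0, 0, 0, 0], jaw=-1)

```text
time_s: 6.6
position: [0.5126, 0.1375, 0.207]
tool_rot: [-0.001, 0.134, 0.991, -0.001]
ft_force: [-0.2, 0.3, -0.0]
opening: 0.0638
```

>>> play_rows(steps=[0, 0, 0, -0.145, 0, 0, 0, -0.145, 0, 0, 0, -0.145, 0, 0, 0, -0.145, 0, 0, 0, -0.145, 0, 0, 0, -0.145, 0, 0, 0, -0.145, 0, 0, 0, -0.145])

```text
time_s: 7.4
position: [0.5113, 0.1384, 0.208]
tool_rot: [-0.001, -0.449, 0.894, 0.001]
ft_force: [-0.2, 0.3, -1.3]
opening: 0.0857
```

>>> play_rows(steps=[0, 0, 0, -0.145, 0, 0, 0, -0.145, 0, 0, 0, -0.145, 0, 0, 0, 0], jaw=-0.4)

```text
time_s: 7.8
position: [0.5106, 0.1388, 0.2084]
tool_rot: [-0.001, -0.637, 0.771, 0.002]
ft_force: [-0.9, -0.7, 0.2]
opening: 0.0597
```

```bash
python3 st.py; python3 - <<'E'
from h import *
from cell import grab_frame
im=grab_frame("side")[190:280,190:280,::-1]
cv2.imwrite("pics/s3.png",cv2.resize(im,None,fx=6,fy=6,interpolation=cv2.INTER_CUBIC))
E
```

```text
7.8 [0.5106 0.1388 0.2084] yang 2.953 z [-0.005  0.001 -1.   ] F [-0.9 -0.7  0.2] T [-0.01  0.01 -0.03] open 0.0597 j6 -1.118
out(-x) in tool [-0.092  0.996  0.005]
```

View pics/s3.png

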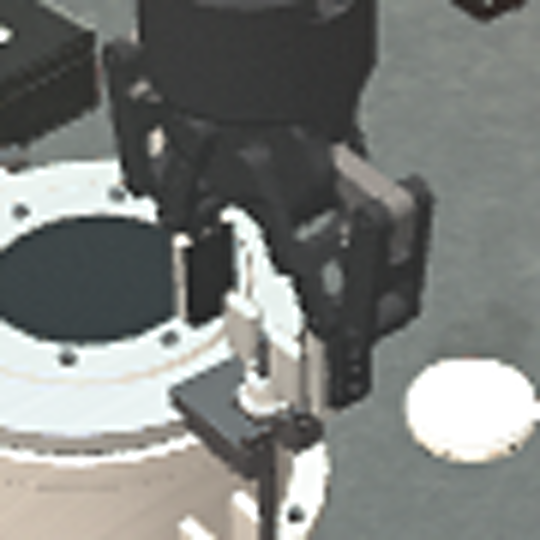

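>>> play_rows(steps=[0, 0, 6, 0.09, 0, 0, 0, 0])

```text
time_s: 8.05
position: [0.5105, 0.1389, 0.2026]
tool_rot: [-0.001, -0.597, 0.802, 0.002]
ft_force: [-0.8, 0.3, -1.0]
opening: 0.0596
```

>>> play_rows(steps=[0, 1.5, 0, 0, 0, 1.5, 0, 0])

```text
time_s: 8.25
position: [0.5075, 0.1398, 0.2029]
tool_rot: [-0.001, -0.597, 0.802, 0.002]
ft_force: [0.0, 0.0, -0.8]
opening: 0.0602
```

```bash
python3 st.py
```

```text
8.25 [0.5075 0.1398 0.2029] yang 2.85 z [-0.004  0.002 -1.   ] F [ 0.   0.  -0.8] T [ 0.05 -0.   -0.01] open 0.0602 j6 -1.012
out(-x) in tool [0.01  1.    0.005]
```

>>> play_rows(steps=[0, 1.2, 0, 0, 0, 1.2, 0, 0])

```text
time_s: 8.45
position: [0.5053, 0.1405, 0.2032]
tool_rot: [-0.001, -0.597, 0.802, 0.002]
ft_force: [0.8, 0.3, -0.7]
opening: 0.0601
```

>>> play_rows(steps=[0, 1.2, 0, 0])

```text
time_s: 8.55
position: [0.5042, 0.1408, 0.2034]
tool_rot: [-0.001, -0.597, 0.802, 0.001]
ft_force: [0.9, -0.7, -0.9]
opening: 0.0598
```

>>> play_rows(steps=[0, 1.2, 0, 0])

```text
time_s: 8.65
position: [0.503, 0.1412, 0.2035]
tool_rot: [-0.001, -0.597, 0.802, 0.001]
ft_force: [0.8, -0.2, -0.7]
opening: 0.06
```

```bash
python3 st.py
```

```text
8.65 [0.503  0.1412 0.2035] yang 2.851 z [-0.003  0.001 -1.   ] F [ 0.8 -0.2 -0.7] T [-0.1  -0.12 -0.01] open 0.06 j6 -1.007
out(-x) in tool [0.01  1.    0.003]
```

>>> play_rows(steps=[0, 1.2, 0, 0, 0, 1.2, 0, 0])

```text
time_s: 8.85
position: [0.5006, 0.1418, 0.2037]
tool_rot: [-0.001, -0.597, 0.802, 0.001]
ft_force: [0.5, -1.2, -0.6]
opening: 0.0596
```

>>> play_rows(steps=[0, 1.2, 0, 0, 0, 1.2, 0, 0])

```text
time_s: 9.05
position: [0.4982, 0.1425, 0.2039]
tool_rot: [-0.0, -0.597, 0.802, 0.001]
ft_force: [-0.4, -0.7, -0.1]
opening: 0.0598
```

```bash
python3 st.py; python3 - <<'E'
from h import *
from cell import grab_frame
im=grab_frame("side")[190:280,190:280,::-1]
cv2.imwrite("pics/s4.png",cv2.resize(im,None,fx=6,fy=6,interpolation=cv2.INTER_CUBIC))
E
```

```text
9.05 [0.4982 0.1425 0.2039] yang 2.851 z [-0.002  0.001 -1.   ] F [-0.4 -0.7 -0.1] T [-0.18 -0.17 -0.04] open 0.0598 j6 -1.002
out(-x) in tool [0.01  1.    0.002]
```

View pics/s4.png

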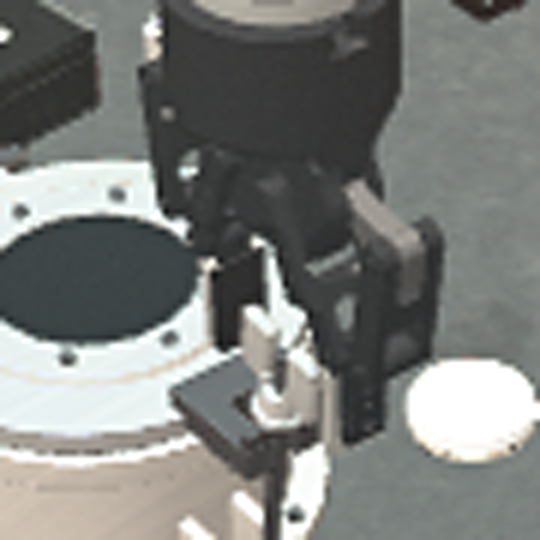

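>>> play_rows(steps=[0, 2, 0, 0, 0, 2, 0, 0, 0, 2, 0, 0])

```text
time_s: 9.4
position: [0.4921, 0.1443, 0.2041]
tool_rot: [-0.0, -0.597, 0.802, 0.001]
ft_force: [1.9, -0.2, 1.1]
opening: 0.0598
```

>>> play_rows(steps=[0, 2, 0.3, 0, 0, 2, 0.3, 0, 0, 2, 0.3, 0])

```text
time_s: 9.7
position: [0.4859, 0.1464, 0.2033]
tool_rot: [-0.0, -0.597, 0.802, 0.001]
ft_force: [0.9, -1.4, 1.3]
opening: 0.0599
```

>>> play_rows(steps=[0, 2, 0.5, 0, 0, 2, 0.5, 0, 0, 2, 0.5, 0, 0, 2, 0.5, 0])

```text
time_s: 10.1
position: [0.4775, 0.149, 0.2013]
tool_rot: [0.0, -0.597, 0.802, 0.001]
ft_force: [0.7, -1.0, 1.6]
opening: 0.0597
```

>>> play_rows(steps=[0, 2, 0.5, 0, 0, 2, 0.5, 0, 0, 2, 0.5, 0, 0, 2, 0.5, 0])

```text
time_s: 10.5
position: [0.469, 0.1516, 0.1991]
tool_rot: [0.0, -0.597, 0.802, 0.001]
ft_force: [0.3, -0.5, 0.7]
opening: 0.06
```

```bash
python3 st.py
```

```text
10.5 [0.469  0.1516 0.1991] yang 2.851 z [-0.001  0.002 -1.   ] F [ 0.3 -0.5  0.7] T [-0.12 -0.12 -0.02] open 0.06 j6 -0.968
out(-x) in tool [0.01  1.    0.002]
```

The bolt swings freely, with forces of about 1 N, and is now at about 0.36 rad. I'll follow the arc outward and down.

>>> play_rows(steps=[0, 5, 1, 0, 0, 5, 1, 0, 0, 5, 1, 0, 0, 5, 1, 0, 0, 5, 1, 0, 0, 5, 1, 0])

```text
time_s: 11.1
position: [0.4375, 0.1608, 0.1921]
tool_rot: [-0.0, -0.597, 0.802, 0.001]
ft_force: [0.2, 0.4, 0.9]
opening: 0.06
```

>>> play_rows(steps=[0, 5, 3.5, 0, 0, 5, 3.5, 0, 0, 5, 3.5, 0, 0, 5, 3.5, 0, 0, 5, 3.5, 0, 0, 5, 3.5, 0])

```text
time_s: 11.7
position: [0.4058, 0.1703, 0.1695]
tool_rot: [-0.0, -0.597, 0.802, 0.002]
ft_force: [0.5, -0.7, 0.3]
opening: 0.0598
```

>>> play_rows(steps=[0, 4, 5, 0, 0, 4, 5, 0, 0, 4, 5, 0, 0, 4, 5, 0, 0, 4, 5, 0, 0, 4, 5, 0])

```text
time_s: 12.3
position: [0.3805, 0.1779, 0.1369]
tool_rot: [-0.0, -0.597, 0.802, 0.002]
ft_force: [-0.0, -0.6, 0.6]
opening: 0.0595
```

```bash
python3 st.py; python3 - <<'E'
from h import *
from cell import grab_frame
im=grab_frame("side")[190:310,170:330,::-1]
cv2.imwrite("pics/s5.png",cv2.resize(im,None,fx=4,fy=4,interpolation=cv2.INTER_CUBIC))
E
```

```text
12.3 [0.3805 0.1779 0.1369] yang 2.851 z [-0.003  0.002 -1.   ] F [-0.  -0.6  0.6] T [-0.03 -0.1   0.03] open 0.0595 j6 -0.845
out(-x) in tool [0.01  1.    0.003]
```

View pics/s5.png

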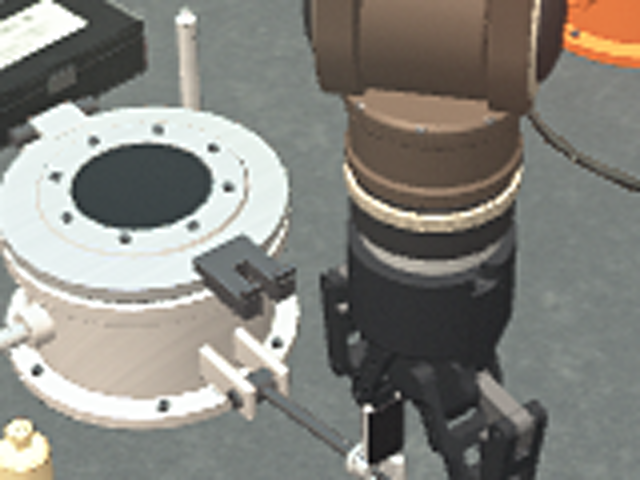

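Side view: the slot is empty and the bolt runs from (262,380) to the nut near (370,460), at about 1.3 rad. A little more, then I'll release it.

>>> play_rows(steps=[0, 3, 5, 0, 0, 3, 5, 0, 0, 2, 4, 0, 0, 0, 0, 0])

```text
time_s: 12.75
position: [0.3708, 0.1803, 0.1205]
tool_rot: [-0.001, -0.597, 0.802, 0.002]
ft_force: [-0.4, -0.1, 0.2]
opening: 0.0596
```

>>> play_rows(steps=[0, -5, 0, 0, 0, -3, -10, 0, 0, 0, -40, 0, 0, 0, -40, 0, 0, 0, -40, 0, 0, 0, -30, 0, 0, 0, 0, 0])

```text
time_s: 13.45
position: [0.3808, 0.1766, 0.2901]
tool_rot: [-0.001, -0.597, 0.802, 0.002]
ft_force: [0.2, 0.4, -0.5]
opening: 0.0598
```

```bash
python3 st.py; python3 - <<'E'
from h import *
from cell import grab_frame,camera_params
im=grab_frame("side")[190:310,150:310,::-1]
t=grab_frame("top")[140:260,120:280,::-1]
cv2.imwrite("pics/s6.png",cv2.resize(np.vstack([im,t]),None,fx=2.5,fy=2.5,interpolation=cv2.INTER_CUBIC))
E
```

```text
13.45 [0.3808 0.1766 0.2901] yang 2.85 z [-0.004  0.002 -1.   ] F [ 0.2  0.4 -0.5] T [ 0.04 -0.06 -0.03] open 0.0598 j6 -0.847
out(-x) in tool [0.01  1.    0.005]
```

View pics/s6.png

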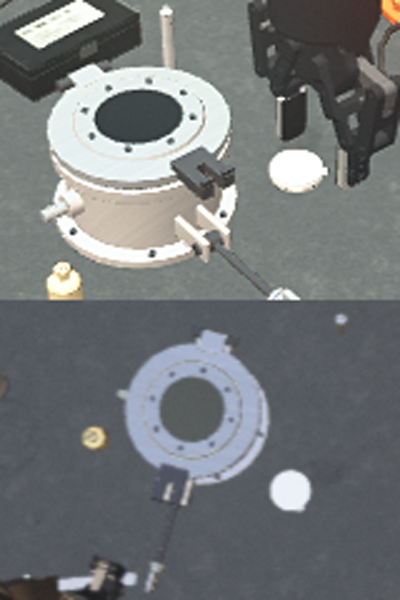

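```bash
python3 - <<'E'
from h import *
from cell import grab_frame,camera_params
s=camera_params("side");im=grab_frame("side")[:,:,::-1]
o=np.array([-.961,.277,0])
f=6;x0,y0=215,270
c=cv2.resize(im[y0:y0+80,x0:x0+90],None,fx=f,fy=f,interpolation=cv2.INTER_CUBIC)
for th,col in((1.2,(0,0,255)),(1.4,(0,255,0)),(1.57,(255,0,0))):
  for r in(0,.117):
    u,v=proj(s,np.array([.519,.1355,.03])+r*(o*np.sin(th)+np.array([0,0,np.cos(th)])));cv2.circle(c,(int((u+.5-x0)*f),int((v+.5-y0)*f)),3,col,-1)
    print(th,r,u,v)
cv2.imwrite("pics/s7.png",c)
E
```

```text
1.2 0 233.91452295490936 286.18993961290613
1.2 0.117 265.0912172137851 301.2805512702819
1.4 0 233.91452295490936 286.18993961290613
1.4 0.117 266.9565585380588 310.9617115706363
1.57 0 233.91452295490936 286.18993961290613
1.57 0.117 267.39884818697834 318.2112717807714
```

View pics/s7.png

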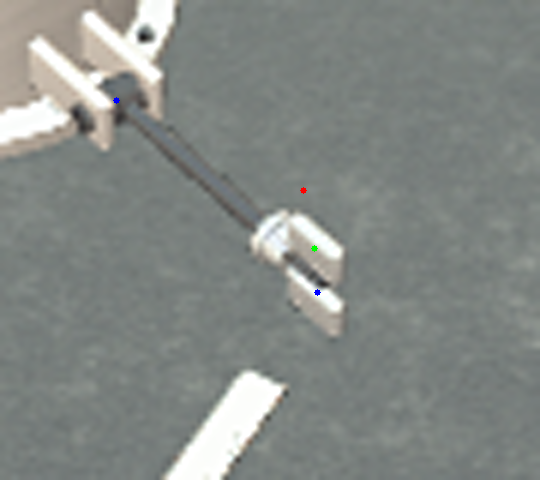

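The stud tip is at crop (325,285), just short of the 1.57 marker, so the bolt is at about 1.5 rad. The robot is clear of everything.

```bash
python3 -c "
from cell import arm
print(arm.sign_off(), arm.state()['time_s'])"
```

```text
the job is handed in; nothing more can be done
the job is handed in; nothing more can be done
```

The lid is released: I loosened the wing nut to about 1.6 rad, swung the bolt out over the lip and down to about 1.5 rad, and handed the job in. That was at about 13.5 s on the robot's clock; `sign_off` gave no verdict.

- **Pull tests:** The first, with the wings still gripped, was ambiguous. Force rose to 7–10 N, probably because the grip could not lean with the bolt. I opened the jaws and drew the bolt out with one finger behind the nut. That moved freely at about 1–2 N, so the collar had cleared the lip.
- **Clearance above the lip:** I did not measure it directly. Going by the turn angle the collar was at about 118.2 mm, so at most about 1.7 mm above the lowest possible lip, inside the 2.5 mm limit.
- **Last checks:** In the side view the slot is empty and the bolt lies between the 1.4 and 1.57 rad markers. The brass weight and the box are within about 1–2 pixels of their starting places in the top view (a few mm). The gripper hangs well clear with no contact force.

No check failed. The only disagreement was between the two pull tests.

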